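# Slip the cello bridge under the hold-down of the carving board

### The arm

A 6-joint arm with a two-finger parallel gripper is mounted at the origin on the work surface. World frame = base frame: x ahead of the robot, y to its left, z up, the work surface at z = 0. Lengths are in m, angles in rad, forces in N, time in s.
With the tool pointing down it reaches from about 0.275 to 0.75 m from the base axis. Payload 10.2 kg.
Tool frame: the origin (TCP) lies midway between the tips of the shut fingers; the grasp point (between the pads) lies 19 mm behind it; z points along the fingers, y is the line along which they close (so a half turn about z gives the same grasp; the last joint's range is limited). The gripper opens to 88 mm and grips with 3 to 60 N. Pads are 18 mm wide; open, the fingers measure 123 mm over their backs; the gripper's body (75 mm by 187 mm) begins 45 mm behind the grasp point.
Start: joints at [0.883, 0.313, 1.498, -0, 1.331, -0.223], TCP at [0.235, 0.469, 0.239] pointing down, gripper open.
Joint ranges: [-2.94, 2.94], [-0.97, 2.17], [0.19, 2.56], [-1.23, 4.37], [0.02, 3.11], [-2.88, 2.88]. Speed limits (rad/s): [2.39, 2.39, 3.01, 3.14, 3.14, 3.14].

### API

Orientations are given as a unit quaternion [w, x, y, z].
In Python, from cell import * gives the robot as it stands.
- The arm moves only by the tool carry_out, never from a script. Its arguments are lists of equal length, an entry for each row: "twist": the turn, a rotation vector about the world's x, y, z in rad, a list of three; "xyz": the shift along the world's x, y, z in cm, a list of three; "claw": the closure, from 0 (fully open) to 1 (shut). In form: {"twist": [[wx, wy, wz], ...], "xyz": [[dx, dy, dz], ...], "claw": [claw, ...]}. A call has 1 to 12 rows; each row shifts and turns the commanded pose from where the row before left it; what a row does not reach is not made up. A row lasts 1/10 s, in which the tool goes at most 50 mm and 8.59 degrees, less where a joint would pass 70% of its speed; a pose out of reach is approached as far as the arm can. A call is refused whole if a number of a shift passes 5 or a number of a turn 0.15, either way. A call with a gripper value outside its range is refused whole. The fingers move at their own pace and stop on an object; "squeeze" is the grip in N (left out, the last holds). Time passes only in rows, so rows that do not move let the fingers close. It gives the time, the measured TCP pose, the force, the opening and the grip force at its end, in the units of the state.
- state(): the state, without advancing time (a new reading comes with each control period).
- grab_frame(name): name is "side" or "top"; returns the picture (420x560x3 uint8, red, green, blue); there is no depth.
- get_calibration(name): a dict with "K" (3x3 intrinsics, pixels), "k1" (the pictures are not rectified: a ray, as slopes to the right and down, at radius r is drawn at 1 + k1 r^2 times it, then the intrinsics apply), "world_from_camera" (4x4, takes a point from camera to world coordinates). Camera axes: x right, y down, z forward; pixel columns grow to the right and rows downward; lengths in m; the calibration is good to about 2 mm. A picture is of the moment at which its call begins. get_calibration takes no time and is no camera call.
- sign_off(): hands the job in; it is judged then, once.
The state is a dict: "time": time; "joint_pos": joint angles; "joint_vel": joint speeds; "joint_torque": joint torques, N m; "position": TCP position; "tcp_rot": TCP orientation; "contact_force": force on the tool from outside, world axes, zero at the start; "wrist_torque": the same for the moment, N m; "gripper_width": finger opening in m; "gripper_force": force on a finger pad.
Only numpy, scipy, OpenCV 4.12 (cv2) and the standard library are available. Lean on these libraries where they do the work, as an engineer would, in place of code of your own. Each camera call takes 0.05 s, during which the arm holds its last target. There are 200 camera calls.

### The job

Pick up the pale maple cello bridge from the bench, lay it on the sloping carving board and slide it, feet first, up under the sprung brass hold-down until its feet rest against the dark stop: flat on the board, square to the stop and centred, with the hold-down bearing on its feet. Then let go of it. The bridge is slender and bruises easily, so hold it lightly across its waist and never force it against anything, and leave the other things on the bench where they are.

Things in the scene. Friction and masses are not known exactly. Their poses are not given: they have to be found in the camera images.
- bridge: Pale maple cello bridge, loose, about 36 g, lying on its flat back: 98 mm from crown to feet (its +x), 90 mm over the feet (y), 12 mm thick there. Hold it by the waist: straight sides 42 mm apart, 30 mm long (x -14 to +16), 10 mm thick. Origin: middle of the waist, underside; z out of its upper face. Safe: grip up to 40 N, pushing it on stop, board or bench up to 30 N.
- bridge_soles (a point): Middle of the line under the two soles of the bridge, on the underside: 56 mm from bridge along its +x.
- board: Face of the fixed sloping carving board, cork-faced beech, 150 mm wide, rising 25 degrees to its stop. Origin: on the face at the foot of the stop, centre line; x up the slope, y left, z out of the face. The face runs from x = -165 mm (lower edge, 20 mm above the bench) to +45. The dark stop spans x 0 to 16 mm, 118 mm across, 10 mm high.
- holddown (a joint): Angle of the brass hold-down, rad: 0 empty, 0.9 fully raised, about 0.07 with the feet under it. Sprung clip 56 mm wide, centred, hinged across the board 34 mm behind the stop's face, 8 mm above the board, reaching over the stop. Its rolled nose bears on the feet with about 2 N. The feet, pushed up the slope under its turned-up lip, raise it with a push of 4 to 8 N.
- holddown_nose (a point): Lowest line of the hold-down's rolled nose, at mid width; when empty 6.5 mm in front of the stop's face and 9.5 mm above the board.
- holddown_lip (a point): Front end of the hold-down's turned-up lip, at mid width; when empty 33 mm in front of the stop's face and 22 mm above the board. From the nose the lip rises at 18 degrees, its last 4 mm at 45.
- plane: Brass block plane, 98 x 36 x 45 mm, standing. Bystander. Origin: centre of its underside.
- varnish: Amber glass jar of varnish with dark lid, 64 mm across, 78 mm high. Bystander. Origin: centre of its underside.
- knife: Carving knife, about 200 mm long, wooden handle. Bystander. Origin: where blade and handle meet.
- tailpiece: Black violin tailpiece, 112 x 42 x 13 mm, lying. Bystander. Origin: centre of its underside.
- camclamp: Wooden cam clamp lying flat, 190 mm bar with two 110 mm jaws. Bystander. Origin: middle of the bar, on the bench.
- pegbowl: Blue ceramic bowl, 104 mm across, 45 mm high. Bystander. Origin: centre of its underside.
- scraper: Dark steel cabinet scraper, 150 x 62 x 4.5 mm, lying. Bystander. Origin: centre of its underside.
Not all that is in view belongs to the job. Leave any grey or turquoise look-alike of the bridge alone.

How it is judged:
By the outcome, as a careful person would: the job done as asked, in the order asked, and still so for the second after the job is handed in, with the robot touching nothing.
It also fails if it takes over 48 s, if anything falls off the work surface, if the arm or the gripper's body presses on something with over 40 N, if the wrist force passes 120 N, or if a joint passes its speed limit or range.

## Working session

There is one attempt and no reset: what is moved stays moved. The work goes in short steps, Python scripts to look and compute and a tool call to move; the robot and the scene stay as the last step left them, time stands still between calls to the robot, and variables do not carry over. Pictures are saved under pics/ and viewed, at most 10 in all, crops included, and the job is handed in when it is done.

Besides the shell and the picture viewer there is one more tool, called after "Call:" as a command line: name --argument value ..., lists and objects as JSON in quotes. carry_out: Moves the arm, as the interface text tells. Its arguments: {"type":"object","properties":{"twist":{"type":"array","items":{"type":"array","items":{"type":"number"}}},"xyz":{"type":"array","items":{"type":"array","items":{"type":"number"}}},"claw":{"type":"array","items":{"type":"number"}},"squeeze":{"type":"number"}},"required":["twist","xyz","claw"]}

```bash
mkdir -p pics; cat > h.py <<'E'
from cell import *
import numpy as np, cv2
from scipy.spatial.transform import Rotation as R
def save(n,f):
    im=grab_frame(n); cv2.imwrite(f'pics/{f}.png',im[:,:,::-1]); np.save(f'pics/{f}.npy',im); return im
def ray(n,u,v):
    c=get_calibration(n);K=np.array(c['K']);T=np.array(c['world_from_camera'])
    d=np.array([c['k1'],0,0,0,0.]) if 0 else np.array([c['k1'],0,0,0.])
    p=cv2.undistortPoints(np.array([[[u,v]]],float),K,d)[0,0]
    return T[:3,3],T[:3,:3]@np.r_[p,1]
def onz(n,u,v,z):
    o,d=ray(n,u,v); return o+d*(z-o[2])/d[2]
def proj(n,P):
    c=get_calibration(n);K=np.array(c['K']);T=np.linalg.inv(np.array(c['world_from_camera']))
    T=np.array(T);P=np.atleast_2d(P)
    return cv2.projectPoints(P.astype(float),cv2.Rodrigues(T[:3,:3])[0],T[:3,3],K,np.array([c['k1'],0,0,0.]))[0][:,0]
def tri(a,b):
    (o1,d1),(o2,d2)=ray(*a),ray(*b)
    A=np.c_[d1,-d2];s=np.linalg.lstsq(A,o2-o1,rcond=None)[0]
    p,q=o1+s[0]*d1,o2+s[1]*d2; return (p+q)/2,np.linalg.norm(p-q)
E
python3 - <<'E'
from h import *
for n in('top','side'):
    save(n,n+'0'); c=get_calibration(n); print(n,np.round(c['K'],1).tolist(),c['k1'],np.round(c['world_from_camera'],3).tolist())
s=state();print(s)
E
```

```text
top [[544.8, 0.0, 278.2], [0.0, 544.8, 210.8], [0.0, 0.0, 1.0]] 0.030099862578610026 [[0.021, -0.977, 0.213, 0.253], [-1.0, -0.021, -0.002, 0.011], [0.006, -0.213, -0.977, 1.386], [0.0, 0.0, 0.0, 1.0]]
side [[538.4, 0.0, 274.3], [0.0, 538.4, 212.2], [0.0, 0.0, 1.0]] -0.12276855186406854 [[0.921, -0.181, 0.345, -0.021], [-0.389, -0.46, 0.798, -1.283], [0.015, -0.869, -0.494, 0.897], [0.0, 0.0, 0.0, 1.0]]
{'time': 0.1, 'joint_pos': array([ 8.82585059e-01,  3.13388292e-01,  1.49832508e+00,  1.78187715e-05,
        1.33101521e+00, -2.23361997e-01]), 'joint_vel': array([-0.00045845, -0.00124177, -0.00124274, -0.00053743, -0.00218732,
       -0.00092172]), 'joint_torque': array([ 1.85281795e-03, -4.02816796e+01, -2.52645475e+01,  6.95727300e-02,
        3.42117611e-02, -1.38201634e-05]), 'position': array([0.23520293, 0.46913016, 0.23823481]), 'tcp_rot': array([-2.57769184e-04,  2.30339664e-01,  9.73110126e-01, -5.06172989e-04]), 'contact_force': array([-0.60711987, -0.62172972, -0.22791182]), 'wrist_torque': array([-0.02195535,  0.00059873, -0.00159037]), 'gripper_force': 0.0, 'gripper_width': 0.08840446295500498}
```

View pics/top0.png

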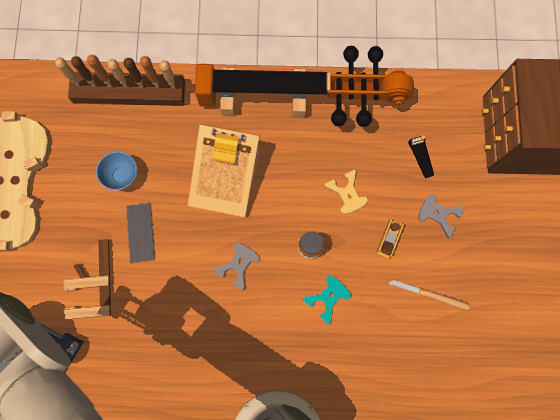

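View pics/side0.png

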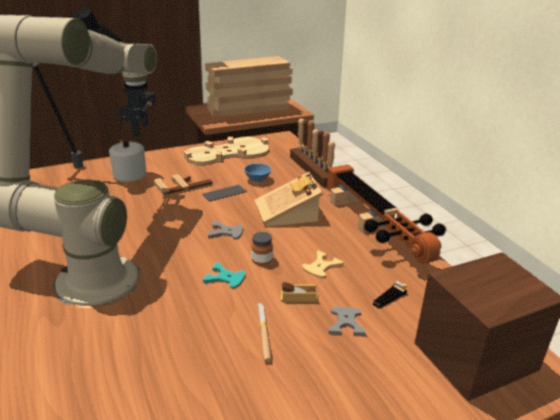

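Top view: the pale bridge is at (348,192). Look-alikes are grey at (238,264), grey at (441,214) and turquoise at (328,297). The board is around (223,170), with the brass hold-down at (226,148). In the side view the bridge is at (323,264) and the board at (290,200). I choose the pale one and check it in a close crop.

```bash
python3 - <<'E'
from h import *
t=cv2.imread('pics/top0.png');s=cv2.imread('pics/side0.png')
def cr(i,x,y,w,h,k): return cv2.resize(i[y:y+h,x:x+w],(w*k,h*k),interpolation=cv2.INTER_CUBIC)
a=np.hstack([cr(t,318,162,60,60,5),cr(t,180,118,100,60,5)])   # 300x300 + 500x300
b=np.hstack([cr(s,293,238,60,60,5),cr(s,250,170,100,60,5)])
cv2.imwrite('pics/crop.png',np.vstack([a,b]))
# bridge colour mask
for n,im,(x,y,w,h) in(('top',t,(318,162,60,60)),('side',s,(293,238,60,45))):
    c=im[y:y+h,x:x+w]; hsv=cv2.cvtColor(c,cv2.COLOR_BGR2HSV)
    print(n,hsv[30,30],hsv[5,5],hsv[0:5,50])
E
```

```text
top [ 20 144 243] [ 12 182 203] [[ 12 183 198]
 [ 12 185 200]
 [ 12 183 203]
 [ 13 185 201]
 [ 12 182 206]]
side [ 19 120 242] [ 12 151 221] [[ 12 152 207]
 [ 12 153 209]
 [ 12 155 210]
 [ 12 155 211]
 [ 12 153 211]]
```

View pics/crop.png

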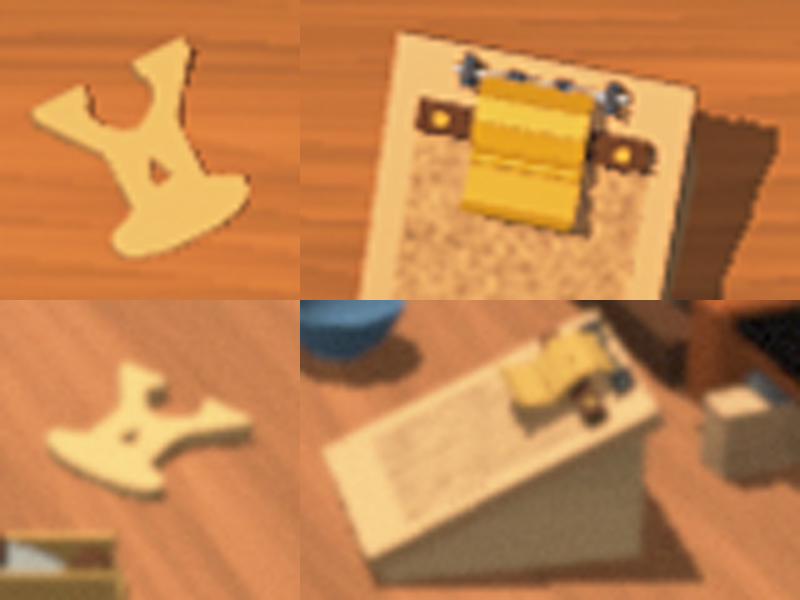

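The crop shows the chosen bridge: pale, with two splayed feet at the upper left. The soles' outer corners in the top view are near (324.6,184.4) and (355.4,169.6), and the round crown is at the lower right. The board's corners and the stop are clear. The two legs with the arch between them mark +x.

```bash
cat > fit.py <<'E'
from h import *
from scipy.optimize import least_squares
def Rb(yaw): return R.from_euler('z',yaw)*R.from_euler('y',-np.radians(25))
E
python3 - <<'E'
from fit import *
P=np.array([[.045,.075,0],[.045,-.075,0],[-.165,.075,0],[-.165,-.075,0]])
T=np.array([[200,125],[259,136],[188.5,206.5],[247,216]]);S=np.array([[308,173],[321,193],[255,201],[264.4,222]])
for i in range(4):
    p,e=tri(('top',*T[i]),('side',*S[i]));print(i,p.round(4),e.round(4))
def res(q):
    X=Rb(q[3]).apply(P)+q[:3]; return np.r_[(proj('top',X)-T).ravel(),(proj('side',X)-S).ravel()]
r=least_squares(res,[.5,.1,.09,0]);print(r.x,r.fun.round(1))
for a,b in(((324.6,184.4),(318,250.4)),((355.4,169.6),(343,261.6))):
    p,e=tri(('top',*a),('side',*b));print('sole',p.round(4),e.round(4))
A=[onz('top',318+u/5,162+v/5,.0115) for u,v in((33,112),(187,38),(115,250),(248,182),(145,195),(180,150))]
print(np.round(A,4), np.linalg.norm(A[0]-A[1]))
# masks at centroid
im=np.load('pics/top0.npy')[162:222,318:378];h=cv2.cvtColor(im,cv2.COLOR_RGB2HSV)
m=(((h[:,:,0]>15)&(h[:,:,1]<170)&(h[:,:,2]>190))*255).astype(np.uint8)
c=max(cv2.findContours(m,0,2)[0],key=cv2.contourArea);print(cv2.contourArea(c),cv2.minAreaRect(c))
W=np.array([onz('top',318+u,162+v,.0105)[:2] for u,v in c[:,0]]);rc=cv2.minAreaRect((W*1000).astype(np.float32));print('world rect mm',rc)
# waist: project contour to axis frame for yaw scan
sm=(A[0]+A[1])[:2]/2
for name,d in(('sole-normal',np.array([A[1]-A[0]])[0][:2]),):
    yaw=np.arctan2(d[0],-d[1]);print('yaw deg from soles',np.degrees(yaw),'sole mid',sm)
E
```

```text
0 [0.7476 0.2079 0.1028] 0.0001
1 [0.7222 0.0603 0.1021] 0.0007
2 [0.5616 0.2392 0.0137] 0.0054
3 [0.5371 0.0878 0.019 ] 0.002
[ 0.6956198   0.14027626  0.08442145 -0.16038054] [-0.  -0.2  0.2 -0.7  0.6 -0.5 -0.7  0.4  0.1 -0.2  0.7 -0.4 -1.1  0.1
 -0.9  0.9]
sole [ 0.6277 -0.1117  0.0112] 0.0026
sole [ 0.6685 -0.1921  0.0123] 0.0009
[[ 0.6263 -0.1113  0.0115]
 [ 0.6683 -0.1921  0.0115]
 [ 0.5535 -0.1538  0.0115]
 [ 0.5911 -0.223   0.0115]
 [ 0.583  -0.1695  0.0115]
 [ 0.6075 -0.1879  0.0115]] 0.09103726498031571
631.5 ((28.841630935668945, 30.94344139099121), (37.053253173828125, 33.53343200683594), 64.65382385253906)
world rect mm ((606.0804443359375, -170.97987365722656), (97.7647476196289, 89.40218353271484), 27.154699325561523)
yaw deg from soles 27.463193026211922 sole mid [ 0.64731359 -0.15166989]
```

Call:
carry_out --twist '[[0, 0, 0.104], [0, 0, 0.104], [0, 0, 0.104], [0, 0, 0.104], [0, 0, 0.104], [0, 0, 0.104], [0, 0, 0.104], [0, 0, 0.104], [0, 0, 0.107]]' --xyz '[[2, -3.6, 0], [2, -3.6, 0], [2, -3.6, 0], [2, -3.6, 0], [2, -3.6, 0], [2, -3.6, 0], [2, -3.6, 0], [2, -3.6, 0], [2, -3.6, 0]]' --claw '[0, 0, 0, 0, 0, 0, 0, 0, 0]' --squeeze 12

```text
time: 1.0
position: [0.4158, 0.1437, 0.2386]
tcp_rot: [-0.0, -0.237, 0.972, 0.0]
contact_force: [1.0, 0.8, 0.2]
gripper_width: 0.0881
gripper_force: 0.0
```

Call:
carry_out --twist '[[0, 0, 0], [0, 0, 0], [0, 0, 0], [0, 0, 0], [0, 0, 0], [0, 0, 0], [0, 0, 0], [0, 0, 0], [0, 0, 0], [0, 0, 0], [0, 0, 0]]' --xyz '[[2, -3.6, 0], [2, -3.6, 0], [2, -3.6, 0], [2, -3.6, 0], [2, -3.6, 0], [2, -3.6, 0], [2, -3.6, -1], [2, -3.6, -1], [2, -3.6, -2], [0, 0, -2], [0, 0, 0]]' --claw '[0, 0, 0, 0, 0, 0, 0, 0, 0, 0, 0]'

```text
time: 2.1
position: [0.5942, -0.1789, 0.1752]
tcp_rot: [-0.002, -0.234, 0.972, 0.002]
contact_force: [-0.2, -0.2, -0.6]
gripper_width: 0.0882
gripper_force: 0.0
```

```bash
cat > st.py <<'E'
from h import *
s=state();r=R.from_quat(np.roll(s['tcp_rot'],-1)).as_matrix()
print('t',s['time'],'pos',s['position'].round(4),'y',r[:,1].round(4),np.degrees(np.arctan2(r[1,1],r[0,1])).round(2),'z',r[:,2].round(4),'q',s['joint_pos'].round(2),'F',s['contact_force'].round(2),'w',round(s['gripper_width'],4),'g',round(s['gripper_force'],1))
E
cat > m.py <<'E'
from fit import *
im=np.load('pics/top0.npy')
# knobs: varnish lid, fixed-z board refit
print('jar',onz('top',313,243,.078))
P=np.array([[.045,.075,0],[.045,-.075,0],[-.165,.075,0],[-.165,-.075,0]])
T=np.array([[200,125],[259,136],[188.5,206.5],[247,216]]);S=np.array([[308,173],[321,193],[255,201],[264.4,222]])
z0=.02+.165*np.sin(np.radians(25))
def res(q):
    X=Rb(q[2]).apply(P)+[q[0],q[1],z0]; return np.r_[(proj('top',X)-T).ravel(),(proj('side',X)-S).ravel()*W]
for W in(1,0):
    r=least_squares(res,[.7,.14,-.16]);print(z0,r.x,r.fun.round(1))
E
python3 st.py; python3 m.py
```

```text
t 2.1 pos [ 0.5942 -0.1789  0.1752] y [-0.4555  0.8902  0.0054] 117.1 z [-0.0057  0.0031 -1.    ] q [-0.48  0.58  1.27  0.    1.3  -2.52] F [-0.15 -0.19 -0.64] w 0.0882 g 0.0
jar [ 0.46047395 -0.07755135  0.078     ]
0.08973201318721541 [ 0.69401554  0.1386536  -0.16014788] [ 0.3 -0.3  0.8 -0.8  0.9 -0.3 -0.2  0.6 -0.1 -1.3  0.6 -1.6 -1.4 -0.9
 -1.2 -0.2]
0.08973201318721541 [ 0.69341954  0.13986404 -0.15833173] [-0.2 -0.1  0.2 -0.7  0.5 -0.  -0.6  0.7 -0.  -0.   0.  -0.  -0.  -0.
 -0.  -0. ]
```

Call:
carry_out --twist '[[0, 0, 0], [0, 0, 0], [0, 0, 0], [0, 0, 0], [0, 0, 0], [0, 0, 0]]' --xyz '[[0.35, 0.25, -3], [0, 0, -3.5], [0, 0, -3.5], [0, 0, -3], [0, 0, -1], [0, 0, 0]]' --claw '[0, 0, 0, 0, 0, 0]'

```text
time: 2.7
position: [0.5987, -0.1757, 0.0388]
tcp_rot: [-0.0, -0.235, 0.972, 0.0]
contact_force: [-0.7, -0.3, -0.1]
gripper_width: 0.0881
gripper_force: 0.0
```

```bash
python3 - <<'E'
import st
from h import *
t=save('top','top1')[:,:,::-1];s=save('side','side1')[:,:,::-1]
r=lambda i,x,y:cv2.resize(i[y:y+100,x:x+100],(400,400),interpolation=cv2.INTER_CUBIC)
cv2.imwrite('pics/c1.png',np.hstack([r(t,300,140),r(s,270,200)]))
E
```

```text
t 2.7 pos [ 0.5987 -0.1757  0.0388] y [-0.4572  0.8894  0.0009] 117.2 z [-1.e-03  5.e-04 -1.e+00] q [-0.47  0.73  1.38  0.    1.02 -2.52] F [-0.7  -0.33 -0.07] w 0.0881 g 0.0
```

View pics/c1.png

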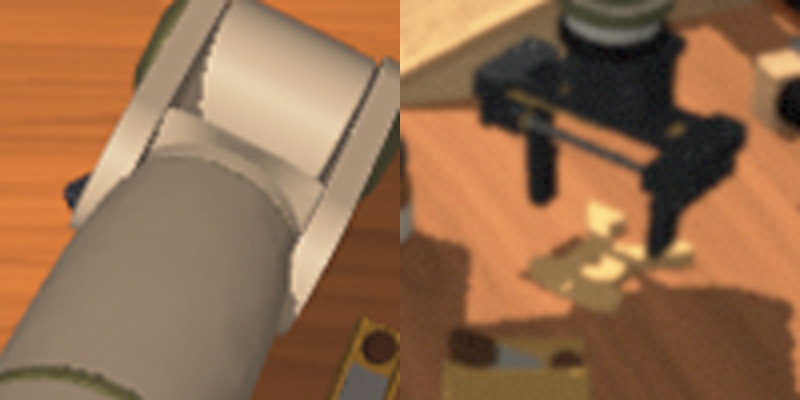

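The top view is blocked by the arm. In the side view the open fingers straddle the bridge's waist, around (320,255) in the full picture. Going down to grasp.

Call:
carry_out --twist '[[0, 0, 0], [0, 0, 0], [0, 0, 0], [0, 0, 0], [0, 0, 0], [0, 0, 0], [0, 0, 0], [0, 0, 0], [0, 0, 0], [0, 0, 0], [0, 0, 0], [0, 0, 0]]' --xyz '[[0, 0, -2], [0, 0, -1], [0, 0, -0.5], [0, 0, 0], [0, 0, 0], [0, 0, 0], [0, 0, 0], [0, 0, 0], [0, 0, 0], [0, 0, 0], [0, 0, 0], [0, 0, 0]]' --claw '[0, 0, 0, 0, 0.35, 0.45, 0.5, 0.55, 0.6, 0.6, 0.6, 0.6]' --squeeze 18

```text
time: 4.0
position: [0.5989, -0.1762, 0.0038]
tcp_rot: [0.0, -0.235, 0.972, 0.0]
contact_force: [-0.9, -0.4, 0.7]
gripper_width: 0.0418
gripper_force: 18.0
```

```bash
python3 st.py
```

```text
t 4.0 pos [ 0.5989 -0.1762  0.0038] y [-0.4566  0.8897  0.    ] 117.17 z [ 0.  0. -1.] q [-0.47  0.79  1.4   0.    0.96 -2.52] F [-0.86 -0.4   0.72] w 0.0418 g 18.0
```

Call:
carry_out --twist '[[0, 0, 0], [0, 0, 0], [0, 0, 0], [0, 0, 0], [0, 0, -0.08], [0, 0, -0.08], [0, 0, -0.08], [0, 0, -0.08], [0, 0, -0.08], [0, 0, -0.08], [0, 0, -0.08], [0, 0, -0.073]]' --xyz '[[0, 0, 1], [0, 0, 3], [0, 0, 4], [0, 0, 4], [-0.3, 3, 2], [-0.3, 4, 2], [-0.3, 4, 0], [-0.3, 4, 0], [-0.3, 4, 0], [-0.3, 4, 0], [-0.3, 4, 0], [-0.1, 3, 0]]' --claw '[0.6, 0.6, 0.6, 0.6, 0.6, 0.6, 0.6, 0.6, 0.6, 0.6, 0.6, 0.6]'

```text
time: 5.2
position: [0.5763, 0.1261, 0.1646]
tcp_rot: [0.0, 0.08, 0.997, 0.0]
contact_force: [0.6, 0.2, -1.4]
gripper_width: 0.0419
gripper_force: 18.0
```

Call:
carry_out --twist '[[-0.017, -0.108, 0], [-0.017, -0.108, 0], [-0.017, -0.108, 0], [-0.018, -0.107, 0], [0, 0, 0], [0, 0, 0], [0, 0, 0]]' --xyz '[[0, 1, 0], [0, 1, 0], [0, 1, 0], [0, 0.4, 0], [0, 0, -2], [0, 0, -2], [0, 0, 0]]' --claw '[0.6, 0.6, 0.6, 0.6, 0.6, 0.6, 0.6]'

```text
time: 5.9
position: [0.5756, 0.1577, 0.1221]
tcp_rot: [0.214, 0.077, 0.974, -0.018]
contact_force: [0.1, 0.2, -0.7]
gripper_width: 0.0415
gripper_force: 18.0
```

```bash
python3 st.py; python3 - <<'E'
from fit import *
t=save('top','top2')[:,:,::-1];s=save('side','side2')[:,:,::-1]
r=lambda i,x,y:cv2.resize(i[y:y+133,x:x+133],(399,399),interpolation=cv2.INTER_CUBIC)
cv2.imwrite('pics/c2.png',np.hstack([r(t,160,105),r(s,215,110)]))
B=np.array([.6940,.1395,.0897]);rb=Rb(-.159)
F=np.array([[.0,.059,.01],[.0,-.059,.01],[-.033,.028,.022],[-.033,-.028,.022]])
print(proj('top',rb.apply(F)+B).round(1),'meas (203,146)?,(251,153)?,(213,160),(235,164)')
E
```

```text
t 5.9 pos [0.5756 0.1577 0.1221] y [ 0.158   0.9874 -0.0012] 80.91 z [ 0.414  -0.0673 -0.9078] q [ 0.12  0.43  1.73 -0.22  0.57 -1.13] F [ 0.06  0.22 -0.7 ] w 0.0415 g 18.0
[[203.  144.2]
 [249.8 152.4]
 [212.6 160. ]
 [234.8 163.9]] meas (203,146)?,(251,153)?,(213,160),(235,164)
```

View pics/c2.png

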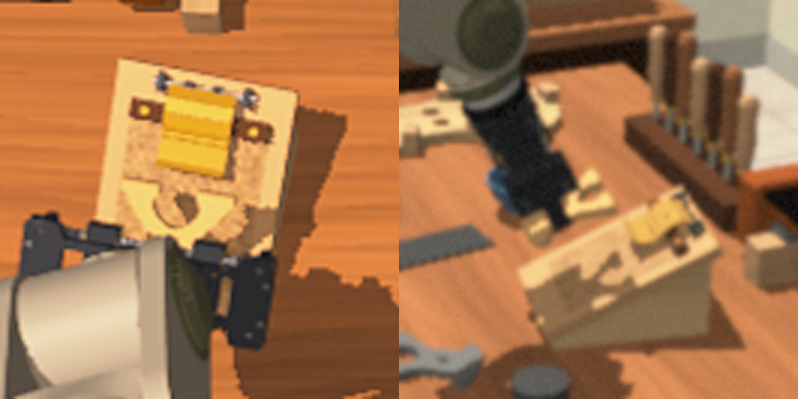

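The bridge is held level with the board, feet toward the stop. In the top view the sole corners are near (200.3,165.3) and (237,169), and the hold-down sits where the model predicts. Next I compare the seen soles with the prediction from the tool pose.

```bash
python3 - <<'E'
from fit import *
t=np.load('pics/top2.npy')
c=cv2.resize(t[155:195,190:250],(600,400),interpolation=cv2.INTER_CUBIC)[:,:,::-1].copy()
s=state();M=R.from_quat(np.roll(s['tcp_rot'],-1)).as_matrix()
n=-M[:,2];y=M[:,1];x=np.cross(y,n);O=s['position']-.0038*n
Q=[O+.056*x+k*.045*y+.012*n for k in(1,-1)]
p=proj('top',Q);print(p.round(1))
for u,v in (p-[190,155])*10+5: cv2.circle(c,(int(u),int(v)),3,(255,0,0),-1)
for i in range(0,600,100): cv2.line(c,(i,0),(i,5),(0,0,0),1)
cv2.imwrite('pics/c3.png',c)
B=np.array([.6940,.1395,.0897]);print('board coords of TCP mm',(Rb(-.159).inv().apply(s['position']-B)*1e3).round(1))
E
```

```text
[[200.1 163.7]
 [237.7 170.4]]
board coords of TCP mm [-92.4  -0.5  81.6]
```

View pics/c3.png

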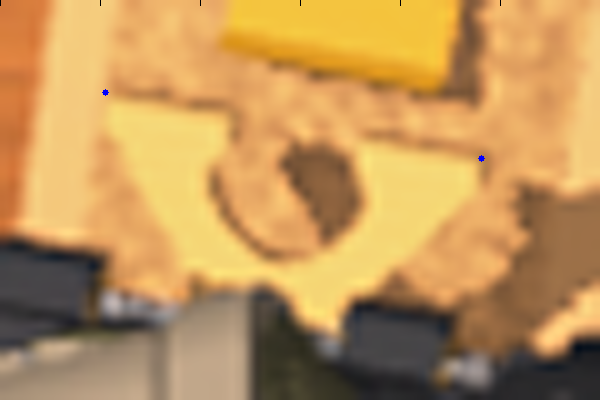

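The seen soles sit about 1 mm short of prediction with no lateral error, so the grasp is good. Lowering onto the board below the lip.

Call:
carry_out --twist '[[0, 0, 0], [0, 0, 0], [0, 0, 0], [0, 0, 0], [0, 0, 0], [0, 0, 0], [0, 0, 0], [0, 0, 0]]' --xyz '[[-0.58, 0.1, -0.27], [-0.58, 0.1, -0.27], [0.63, -0.1, -1.36], [0.63, -0.1, -1.36], [0.63, -0.1, -1.36], [0.63, -0.1, -1.36], [0.44, -0.07, -0.95], [0, 0, 0]]' --claw '[0.6, 0.6, 0.6, 0.6, 0.6, 0.6, 0.6, 0.6]'

```text
time: 6.8
position: [0.5945, 0.155, 0.0535]
tcp_rot: [0.215, 0.077, 0.973, -0.017]
contact_force: [-0.9, 0.1, -0.1]
gripper_width: 0.0418
gripper_force: 18.0
```

```bash
cat >> st.py <<'E'
from fit import Rb
B=np.array([.6940,.1395,.0897]);b=Rb(-.159).inv()
print('TCP in board mm',(b.apply(s['position']-B)*1e3).round(2),'F board',b.apply(s['contact_force']).round(2),'tool in board rotvec deg',np.degrees((b*R.from_matrix(np.c_[np.cross(r[:,1],-r[:,2]),r[:,1],-r[:,2]])).as_rotvec()).round(2),'M',b.apply(s['wrist_torque']).round(2))
E
python3 st.py
```

```text
t 6.8 pos [0.5945 0.155  0.0535] y [ 1.582e-01  9.874e-01 -4.000e-04] 80.9 z [ 0.416  -0.067  -0.9069] q [ 0.11  0.57  1.73 -0.27  0.44 -1.08] F [-0.93  0.09 -0.13] w 0.0418 g 18.0
TCP in board mm [-106.58   -0.47    9.76] F board [-0.9  -0.06  0.28] tool in board rotvec deg [-0.02  0.08  0.02] M [ 0.07  0.23 -0.05]
```

Call:
carry_out --twist '[[0, 0, 0], [0, 0, 0], [0, 0, 0], [0, 0, 0]]' --xyz '[[0.1, 0.03, -0.2], [0.08, -0.01, -0.18], [0.02, 0, -0.04], [0, 0, 0]]' --claw '[0.6, 0.6, 0.6, 0.6]'

```text
time: 7.2
position: [0.5969, 0.1554, 0.0505]
tcp_rot: [0.216, 0.077, 0.973, -0.017]
contact_force: [0.2, -0.4, -0.2]
gripper_width: 0.0419
gripper_force: 18.0
```

```bash
python3 st.py|tail -1
```

```text
TCP in board mm [-105.75    0.29    6.08] F board [ 0.18 -0.32 -0.32] tool in board rotvec deg [ 0.02 -0.03  0.02] M [0.03 0.2  0.01]
```

Call:
carry_out --twist '[[0, 0, 0], [0, 0, 0], [0, 0, 0]]' --xyz '[[0.04, 0, -0.09], [0, 0, 0], [0, 0, 0]]' --claw '[0.6, 0.6, 0.6]'

```text
time: 7.5
position: [0.5972, 0.1553, 0.0493]
tcp_rot: [0.216, 0.077, 0.973, -0.017]
contact_force: [-0.6, -0.1, -0.2]
gripper_width: 0.0417
gripper_force: 18.0
```

```bash
python3 st.py|tail -1
```

```text
TCP in board mm [-105.94    0.27    4.86] F board [-0.63 -0.15  0.04] tool in board rotvec deg [ 0.01 -0.01  0.02] M [0.03 0.15 0.02]
```

Call:
carry_out --twist '[[0, 0, 0], [0, 0, 0], [0, 0, 0]]' --xyz '[[0.04, 0, -0.09], [0, 0, 0], [0, 0, 0]]' --claw '[0.6, 0.6, 0.6]'

```text
time: 7.8
position: [0.5976, 0.1553, 0.0484]
tcp_rot: [0.216, 0.077, 0.973, -0.017]
contact_force: [0.1, 0.4, -0.4]
gripper_width: 0.0414
gripper_force: 18.0
```

```bash
python3 st.py|tail -1
```

```text
TCP in board mm [-105.97    0.32    3.8 ] F board [-0.13  0.41 -0.42] tool in board rotvec deg [ 0.01 -0.    0.02] M [ 0.11  0.25 -0.04]
```

Call:
carry_out --twist '[[0, 0, 0], [0, 0, 0], [0, 0, 0]]' --xyz '[[0.02, 0, -0.05], [0, 0, 0], [0, 0, 0]]' --claw '[0.6, 0.6, 0.6]'

```text
time: 8.1
position: [0.5979, 0.1553, 0.048]
tcp_rot: [0.216, 0.077, 0.973, -0.017]
contact_force: [-1.2, -0.7, 0.2]
gripper_width: 0.0415
gripper_force: 18.0
```

```bash
python3 st.py|tail -1
```

```text
TCP in board mm [-105.94    0.38    3.38] F board [-0.84 -0.86  0.66] tool in board rotvec deg [ 0.01 -0.01  0.02] M [-0.1   0.25  0.  ]
```

Call:
carry_out --twist '[[0, 0, 0], [0, 0, 0], [0, 0, 0]]' --xyz '[[0.02, 0, -0.05], [0, 0, 0], [0, 0, 0]]' --claw '[0.6, 0.6, 0.6]'

```text
time: 8.4
position: [0.598, 0.1553, 0.0478]
tcp_rot: [0.216, 0.077, 0.973, -0.017]
contact_force: [-4.7, -0.6, 5.3]
gripper_width: 0.0417
gripper_force: 18.0
```

```bash
python3 st.py|tail -1
```

```text
TCP in board mm [-105.9     0.43    3.14] F board [-1.89 -1.3   6.74] tool in board rotvec deg [ 0.   -0.02  0.03] M [-0.36  0.44 -0.02]
```

Contact at 6.7 N, so the bridge is flat on the board. I ease off slightly and slide up.

Call:
carry_out --twist '[[0, 0, 0], [0, 0, 0], [0, 0, 0], [0, 0, 0], [0, 0, 0]]' --xyz '[[-0.02, -0.04, 0.03], [0.45, -0.07, 0.21], [0.45, -0.07, 0.21], [0.45, -0.07, 0.21], [0, 0, 0]]' --claw '[0.6, 0.6, 0.6, 0.6, 0.6]'

```text
time: 8.9
position: [0.6119, 0.1527, 0.0545]
tcp_rot: [0.216, 0.077, 0.973, -0.017]
contact_force: [-1.8, -0.3, 3.9]
gripper_width: 0.0418
gripper_force: 18.0
```

```bash
python3 st.py|tail -1
```

```text
TCP in board mm [-9.021e+01  1.000e-02  3.200e+00] F board [ 0.11 -0.59  4.25] tool in board rotvec deg [ 0.01 -0.06  0.01] M [-0.37  0.08 -0.07]
```

Call:
carry_out --twist '[[0, 0, 0], [0, 0, 0], [0, 0, 0], [0, 0, 0]]' --xyz '[[0.45, -0.07, 0.21], [0.45, -0.07, 0.21], [0.27, -0.04, 0.13], [0, 0, 0]]' --claw '[0.6, 0.6, 0.6, 0.6]'

```text
time: 9.3
position: [0.6232, 0.151, 0.0597]
tcp_rot: [0.216, 0.077, 0.973, -0.017]
contact_force: [-2.5, 0.2, 5.3]
gripper_width: 0.0413
gripper_force: 18.0
```

```bash
python3 - <<'E'
import st
from h import *
t=save('top','top4')[:,:,::-1];s=save('side','side4')[:,:,::-1]
r=lambda i,x,y:cv2.resize(i[y:y+80,x:x+80],(400,400),interpolation=cv2.INTER_CUBIC)
cv2.imwrite('pics/c4.png',np.hstack([r(t,185,115),r(s,250,160)]))
E
```

```text
t 9.3 pos [0.6232 0.151  0.0597] y [ 0.158   0.9874 -0.    ] 80.91 z [ 0.4176 -0.0669 -0.9061] q [ 0.1   0.6   1.65 -0.23  0.48 -1.13] F [-2.49  0.17  5.28] w 0.0413 g 18.0
TCP in board mm [-77.66   0.11   3.11] F board [-0.03 -0.23  5.84] tool in board rotvec deg [ 0.01 -0.02  0.02] M [-0.23  0.28 -0.04]
```

View pics/c4.png

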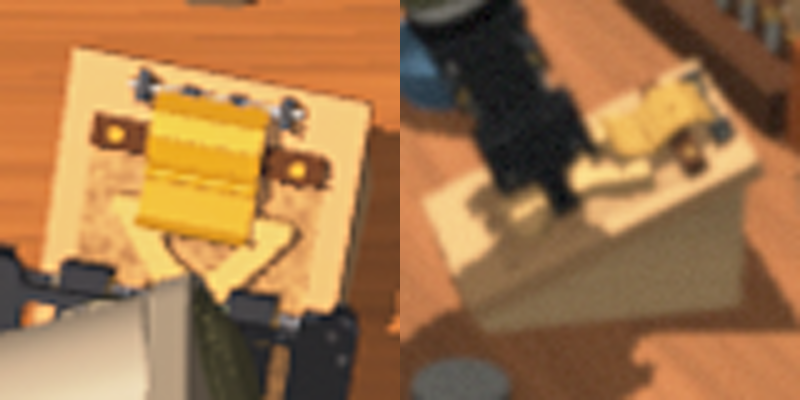

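In the top view the feet are entering under the brass lip and look roughly centred, perhaps slightly to the right. The feet corners are near (208,154) and (245,160). I check this with an overlay.

```bash
python3 - <<'E'
from fit import *
t=np.load('pics/top4.npy')
k=12;x0,y0=196,136
c=cv2.resize(t[y0:y0+34,x0:x0+60],(60*k,34*k),interpolation=cv2.INTER_CUBIC)[:,:,::-1].copy()
B=np.array([.6940,.1395,.0897]);rb=Rb(-.159)
def dr(P,col):
    p=proj('top',rb.apply(P)+B);print(p.round(1).tolist())
    for u,v in (p-[x0,y0])*k+k/2: cv2.drawMarker(c,(int(u),int(v)),col,0,12,1)
dr(np.array([[-.0787+.056-.001+.0005,s*.045,.0115] for s in(1,-1)]),(255,0,0))
dr(np.array([[-.033,s*.028,.022] for s in(1,-1)]),(0,0,255))
dr(np.array([[0,s*.059,.0095] for s in(1,-1)]),(0,255,0))
cv2.imwrite('pics/c5.png',c)
E
```

```text
[[207.2, 154.4], [242.8, 160.7]]
[[212.6, 160.0], [234.8, 163.9]]
[[203.1, 144.1], [249.8, 152.4]]
```

View pics/c5.png

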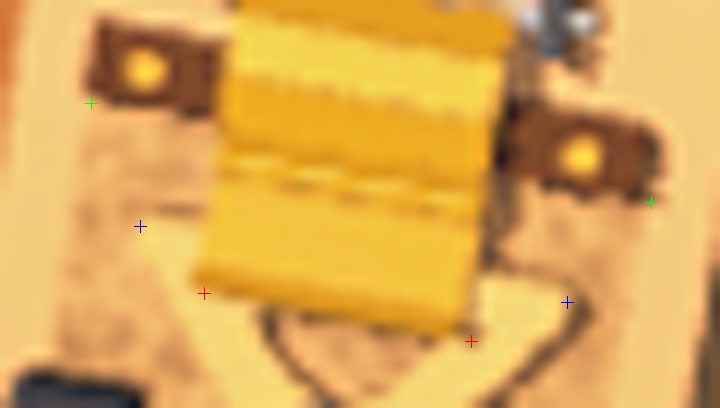

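Feet corners at about (207.7,154.2) and (244.5,160) put the bridge roughly 1 mm right of centre and square within the noise. I correct 1 mm left and keep sliding, watching the force.

Call:
carry_out --twist '[[0, 0, 0], [0, 0, 0], [0, 0, 0], [0, 0, 0]]' --xyz '[[0.27, 0.06, 0.13], [0.27, -0.04, 0.13], [0.18, -0.03, 0.08], [0, 0, 0]]' --claw '[0.6, 0.6, 0.6, 0.6]'

```text
time: 9.8
position: [0.6292, 0.1511, 0.0624]
tcp_rot: [0.214, 0.077, 0.974, -0.017]
contact_force: [-8.8, 0.7, 6.2]
gripper_width: 0.0418
gripper_force: 18.0
```

```bash
python3 st.py|tail -1
```

```text
TCP in board mm [-71.16   1.17   3.03] F board [-5.35 -0.73  9.31] tool in board rotvec deg [-0.03  0.15  0.03] M [-0.35  1.08 -0.09]
```

Call:
carry_out --twist '[[0, 0, 0], [0, 0, 0], [0, 0, 0]]' --xyz '[[0.18, -0.03, 0.08], [0.18, -0.03, 0.08], [0, 0, 0]]' --claw '[0.6, 0.6, 0.6]'

```text
time: 10.1
position: [0.6321, 0.1506, 0.0637]
tcp_rot: [0.214, 0.077, 0.974, -0.017]
contact_force: [-13.1, 1.9, 8.6]
gripper_width: 0.0416
gripper_force: 18.0
```

```bash
python3 st.py|tail -1
```

```text
TCP in board mm [-67.98   1.21   2.97] F board [-8.41 -0.24 13.36] tool in board rotvec deg [-0.04  0.25  0.04] M [-0.24  1.55 -0.03]
```

Call:
carry_out --twist '[[0, 0, 0], [0, 0, 0], [0, 0, 0]]' --xyz '[[0.18, -0.03, 0.08], [0.18, -0.03, 0.08], [0, 0, 0]]' --claw '[0.6, 0.6, 0.6]'

```text
time: 10.4
position: [0.6349, 0.1503, 0.0649]
tcp_rot: [0.213, 0.077, 0.974, -0.018]
contact_force: [-17.6, 3.0, 10.4]
gripper_width: 0.0421
gripper_force: 18.0
```

```bash
python3 st.py|tail -1
```

```text
TCP in board mm [-64.96   1.28   2.9 ] F board [-11.76   0.2   16.94] tool in board rotvec deg [-0.06  0.37  0.05] M [-0.02  2.17 -0.05]
```

Call:
carry_out --twist '[[0, 0, 0], [0, 0, 0]]' --xyz '[[-0.03, 0, 0.06], [0, 0, 0]]' --claw '[0.6, 0.6]'

```text
time: 10.6
position: [0.6364, 0.1499, 0.0658]
tcp_rot: [0.215, 0.077, 0.973, -0.017]
contact_force: [-2.2, 1.7, -1.6]
gripper_width: 0.042
gripper_force: 18.0
```

```bash
python3 st.py|tail -1; python3 - <<'E'
from h import *
save('top','top5')
E
```

```text
TCP in board mm [-63.12   1.1    3.1 ] F board [-2.9   1.33 -0.44] tool in board rotvec deg [-0.01  0.11  0.04] M [0.08 0.69 0.04]
```

Call:
carry_out --twist '[[0, 0, 0], [0, 0, 0], [0, 0, 0]]' --xyz '[[0.18, -0.03, 0.09], [0.17, -0.03, 0.09], [0, 0, 0]]' --claw '[0.6, 0.6, 0.6]'

```text
time: 10.95
position: [0.6405, 0.1491, 0.0681]
tcp_rot: [0.215, 0.078, 0.973, -0.017]
contact_force: [-2.2, 1.5, -2.2]
gripper_width: 0.0417
gripper_force: 18.0
```

```bash
python3 st.py|tail -1
```

```text
TCP in board mm [-58.34   1.02   3.41] F board [-3.09  1.09 -0.99] tool in board rotvec deg [ 0.    0.05 -0.  ] M [ 0.16  0.83 -0.14]
```

Call:
carry_out --twist '[[0, 0, 0], [0, 0, 0], [0, 0, 0]]' --xyz '[[0.1, -0.02, 0.02], [0.09, -0.01, 0.04], [0, 0, 0]]' --claw '[0.6, 0.6, 0.6]'

```text
time: 11.25
position: [0.6408, 0.1491, 0.0678]
tcp_rot: [0.213, 0.078, 0.974, -0.017]
contact_force: [-10.0, 2.1, -1.1]
gripper_width: 0.0417
gripper_force: 18.0
```

```bash
python3 st.py|tail -1
```

```text
TCP in board mm [-58.23   1.02   2.98] F board [-9.7   0.46  3.32] tool in board rotvec deg [-0.04  0.27  0.02] M [ 0.19  1.86 -0.15]
```

Call:
carry_out --twist '[[0, 0, 0], [0, 0, 0], [0, 0, 0]]' --xyz '[[0.09, -0.01, 0.04], [0, 0, 0], [0, 0, 0]]' --claw '[0.6, 0.6, 0.6]'

```text
time: 11.55
position: [0.6408, 0.149, 0.0677]
tcp_rot: [0.212, 0.077, 0.974, -0.018]
contact_force: [-15.9, 3.2, 1.0]
gripper_width: 0.0416
gripper_force: 18.0
```

```bash
python3 st.py|tail -1
```

```text
TCP in board mm [-58.25   1.01   2.93] F board [-14.32   0.68   7.76] tool in board rotvec deg [-0.07  0.4   0.03] M [ 0.14  2.47 -0.16]
```

The bridge stopped at TCP x = -58.2 with the push rising to 14 N, so the feet are on the stop. I ease the push, then release.

Call:
carry_out --twist '[[0, 0, 0], [0, 0, 0]]' --xyz '[[-0.12, 0.02, -0.05], [0, 0, 0]]' --claw '[0.6, 0.6]'

```text
time: 11.75
position: [0.6408, 0.1491, 0.0678]
tcp_rot: [0.214, 0.078, 0.974, -0.017]
contact_force: [-7.8, 2.5, -2.3]
gripper_width: 0.0419
gripper_force: 18.0
```

```bash
python3 st.py|tail -1
```

```text
TCP in board mm [-58.25   1.07   3.  ] F board [-8.34  1.21  1.3 ] tool in board rotvec deg [-0.03  0.22  0.01] M [ 0.23  1.6  -0.19]
```

Call:
carry_out --twist '[[0, 0, 0], [0, 0, 0], [0, 0, 0], [0, 0, 0], [0, 0, 0], [0, 0, 0], [0, 0, 0], [0, 0, 0], [0, 0, 0], [0, 0, 0], [0, 0, 0], [0, 0, 0]]' --xyz '[[0, 0, 0], [0, 0, 0], [0, 0, 0], [0, 0, 0], [0, 0, 0], [0, 0, 0], [-0.42, 0.07, 0.9], [-0.84, 0.14, 1.8], [-1.7, 0.3, 3.6], [-3, 0.3, 3.6], [-4, 0, 2], [-4, 0, 1]]' --claw '[0.45, 0.35, 0.2, 0.1, 0, 0, 0, 0, 0, 0, 0, 0]'

```text
time: 12.95
position: [0.5016, 0.1571, 0.2006]
tcp_rot: [0.218, 0.077, 0.973, -0.017]
contact_force: [-0.9, 1.1, -0.1]
gripper_width: 0.0885
gripper_force: 0.0
```

Call:
carry_out --twist '[[0, 0, 0], [0, 0, 0], [0, 0, 0], [0, 0, 0], [0, 0, 0]]' --xyz '[[-3, 4, 0], [-2, 4, 0], [0, 4, 0], [0, 4, 0], [0, 0, 0]]' --claw '[0, 0, 0, 0, 0]'

```text
time: 13.45
position: [0.4519, 0.3205, 0.1987]
tcp_rot: [0.216, 0.075, 0.973, -0.016]
contact_force: [-0.7, -0.4, -1.1]
gripper_width: 0.0881
gripper_force: 0.0
```

```bash
python3 - <<'E'
import st
from h import *
t=save('top','top6')[:,:,::-1];s=save('side','side6')[:,:,::-1]
r=lambda i,x,y,w,h:cv2.resize(i[y:y+h,x:x+w],(400,600),interpolation=cv2.INTER_CUBIC)
cv2.imwrite('pics/c6.png',np.hstack([r(t,190,125,64,96),r(s,262,165,64,96)]))
E
```

```text
t 13.45 pos [0.4519 0.3205 0.1987] y [0.1538 0.9881 0.0015] 81.15 z [ 0.4189 -0.0638 -0.9058] q [ 0.53  0.29  1.71 -0.37  0.83 -0.68] F [-0.73 -0.41 -1.08] w 0.0881 g 0.0
TCP in board mm [-196.55  140.42  211.92] F board [-1.05 -0.52 -0.7 ] tool in board rotvec deg [ 0.19 -0.07  0.2 ] M [0.05 0.16 0.01]
```

View pics/c6.png

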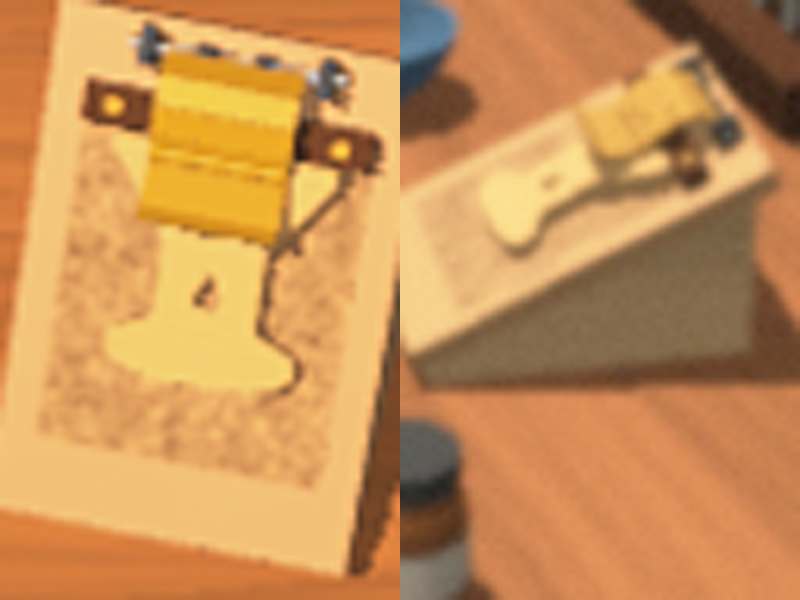

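The bridge lies on the board with its feet at the dark stop, under the brass clip, and the gripper is clear. I check its squareness and centring numerically.

```bash
python3 - <<'E'
from fit import *
im=np.load('pics/top6.npy');B=np.array([.6940,.1395,.0897]);rb=Rb(-.159)
def onb(u,v,h):
    o,d=ray('top',u,v);b=rb.inv();o=b.apply(o-B);d=b.apply(d);return (o+d*(h-o[2])/d[2])*1e3
f=lambda u,v,h:onb(190+u/6.25-.5,125+v/6.25-.5,h).round(1)[:2]
for n,u,v,h in(('stopL',84,120,.009),('stopR',380,172,.009),('footL',108,130,.0115),('footR',352,180,.0115),('crownL',104,345,.0095),('crownR',300,372,.0095),('waistL',158,270,.0095),('waistR',266,290,.0095),('hole',206,292,.0095),('boardBL',-2,508,0),('boardBR',347,574,0),('lipL',138,213,.024),('lipR',273,243,.024)):
    print(n,f(u,v,h))
# waist edge lines: per-row horizontal colour contrast in board-rectified image
K=4;xs=np.arange(-105,-20,1/K);ys=np.arange(60,-60,-1/K)
X,Y=np.meshgrid(xs,ys,indexing='ij')
P=np.c_[X.ravel(),Y.ravel(),np.full(X.size,9.5)]/1e3
p=proj('top',rb.apply(P)+B).astype(np.float32).reshape(*X.shape,2)
w=cv2.remap(im,p[...,0],p[...,1],cv2.INTER_CUBIC)
lab=cv2.cvtColor(w,cv2.COLOR_RGB2HSV).astype(float)
V=cv2.GaussianBlur(w[...,1].astype(float),(0,0),3)
m=V>V[(xs>-62)&(xs<-55)][:,(abs(ys)<10)].mean()-14
for x in(-96,-92,-88,-84,-70,-66,-62,-58,-54,-50):
    r=m[np.argmin(abs(xs-x))];i=np.where(r&(abs(ys)<45))[0];print(x,ys[i.min()],ys[i.max()],(ys[i.min()]+ys[i.max()])/2)
E
```

```text
stopL [ 0.9 59.6]
stopR [  1. -60.]
footL [-1.  49.1]
footR [ -3.7 -49.8]
crownL [-87.1  39.3]
crownR [-83.9 -40.6]
waistL [-53.1  22. ]
waistR [-53.5 -22.1]
hole [-58.5   1.6]
boardBL [-163.8   75.1]
boardBR [-165.2  -71. ]
lipL [-29.7  30.6]
lipR [-32.1 -24. ]
-96 44.75 -44.75 0.0
-92 44.25 -44.75 -0.25
-88 44.75 -44.75 0.0
-84 44.75 -44.75 0.0
-70 44.75 -35.75 4.5
-66 44.75 -44.25 0.25
-62 44.75 -44.75 0.0
-58 44.75 -41.5 1.625
-54 43.0 -42.0 0.5
-50 44.5 -44.75 -0.125
```

```bash
python3 - <<'E'
from fit import *
B=np.array([.6940,.1395,.0897]);rb=Rb(-.159)
im=np.load('pics/top6.npy');im0=np.load('pics/top0.npy')
K=5;xs=np.arange(-120,10,1/K);ys=np.arange(65,-65,-1/K)
X,Y=np.meshgrid(xs,ys,indexing='ij')
def rect(im,h):
    p=proj('top',rb.apply(np.c_[X.ravel(),Y.ravel(),np.full(X.size,h)]/1e3)+B).astype(np.float32).reshape(*X.shape,2)
    return cv2.remap(im,p[...,0],p[...,1],cv2.INTER_CUBIC)
w=rect(im,11)[::-1,:,::-1].copy()   # top of picture = up slope
for x in range(-110,10,10):
    r=len(xs)-1-int((x+120)*K); cv2.line(w,(0,r),(20,r),(0,0,0),1); cv2.putText(w,str(x),(22,r+4),0,.35,(0,0,0),1)
for y in(45,0,-45): cv2.line(w,(int((65-y)*K),0),(int((65-y)*K),12),(255,0,0),1)
cv2.imwrite('pics/c7.png',w[:580]);print(w.shape)
E
```

```text
(650, 650, 3)
```

View pics/c7.png

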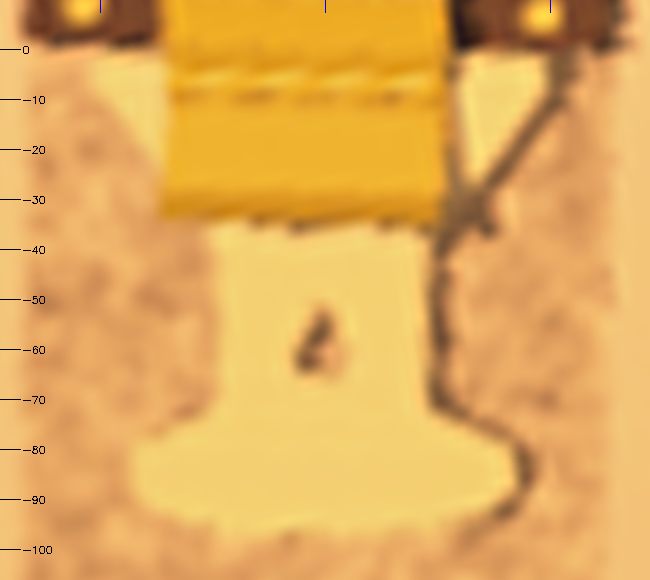

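In the rectified view both feet meet the stop's edge (0 mm line) with no gap. The crown is at about -97 mm, and the bridge is square and centred to about 1 mm under the clip. The job is done, so I hand it in.

```bash
python3 -c "
from cell import *
print(sign_off())"
```

```text
the job is handed in; nothing more can be done
None
```

The bridge lies flat on the board with both feet against the stop, square, centred to about 1 mm and held under the hold-down; the gripper has let go and is clear, and the job was handed in at about 13.5 s of the 48 s.

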